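# Find the feed slot that fits with a feeler

### The job

Take the blue-handled feeler out of its stand and find which of the strip sander's three feed slots is set for it, by sliding it in through the dust flaps and feeling the drag: one slot is blocked after a little way, one is too wide (next to no drag, the feeler would drop in up to its handle), and one grips it with a light, even drag. Leave the feeler standing by itself in the slot that grips it, pushed in until the red band is at the mouth, without ramming it against the sander and without disturbing the other things on the bench.

Things in the scene. Friction and masses are not known exactly. Their poses are not given: they have to be found in the camera images.
- feeler: feeler blade, 112 mm long: steel blade 6 mm thick (its x axis) and 22 mm wide (its y axis) with a rounded tip, 62 mm long, then a blue handle 20 mm (x) by 26 mm (y) by 50 mm long (its end is a shoulder that stops at a slot's mouth). Origin at the tip; z axis from tip to handle: handle z = 62 to 112 mm, red band z = 34 to 46 mm. About 0.16 kg. Starts upright in the stand, hanging by its shoulder
- stand: fixed wooden block 34 x 48 mm, 66 mm tall, with a vertical pocket 10 x 28 mm for the blade (wooden foot 60 x 70 mm, 6 mm high). Origin at the centre of its underside, z up; the feeler's tip hangs 4 mm above the table, its shoulder rests on the block's top
- sander: strip sander, fixed: base 180 x 204 mm, 116 mm tall, three slots 60 mm apart in its sloping front (-x). Origin at the centre of its underside, x away from the robot, z up. Force along a slot, in random order: wide one under 1 N all the way; gripping one up to 12 N as the tip enters the sprung shoes (8 to 22 mm deep), then 5 to 7 N while sliding; blocked one a sprung stop 16 mm deep that gives at most 8 mm, at 20 N
- slot_left: left feed slot, seen by the robot. Origin: centre of the mouth on the front face. z: out of the slot along its line, 22 deg from vertical, leaning to the robot (the feeler goes in along -z); y: along the mouth, to the left; x: across the gap, away and up. 28 mm (y) by 10 mm (x), 75 mm deep; mouth bevelled 3.5 mm at its -x edge and both ends. All look alike; which one grips is hidden
- slot_middle: middle feed slot, seen by the robot. Origin: centre of the mouth on the front face. z: out of the slot along its line, 22 deg from vertical, leaning to the robot (the feeler goes in along -z); y: along the mouth, to the left; x: across the gap, away and up. 28 mm (y) by 10 mm (x), 75 mm deep; mouth bevelled 3.5 mm at its -x edge and both ends. All look alike; which one grips is hidden
- slot_right: right feed slot, seen by the robot. Origin: centre of the mouth on the front face. z: out of the slot along its line, 22 deg from vertical, leaning to the robot (the feeler goes in along -z); y: along the mouth, to the left; x: across the gap, away and up. 28 mm (y) by 10 mm (x), 75 mm deep; mouth bevelled 3.5 mm at its -x edge and both ends. All look alike; which one grips is hidden
- flap_left (a joint): dust flap just inside the mouth of the left slot (orange, 10 x 27 mm, hinged along the mouth's +x edge, 2 mm deep): 0 closed, about 1.2 rad when a feeler holds it pushed inward. Weak spring (under 0.5 N at its edge); it closes by itself
- flap_middle (a joint): dust flap just inside the mouth of the middle slot (orange, 10 x 27 mm, hinged along the mouth's +x edge, 2 mm deep): 0 closed, about 1.2 rad when a feeler holds it pushed inward. Weak spring (under 0.5 N at its edge); it closes by itself
- flap_right (a joint): dust flap just inside the mouth of the right slot (orange, 10 x 27 mm, hinged along the mouth's +x edge, 2 mm deep): 0 closed, about 1.2 rad when a feeler holds it pushed inward. Weak spring (under 0.5 N at its edge); it closes by itself
- paint_pot_a: small paint jar with red cap, 34 mm diameter, 45 mm tall; origin at the centre of its underside
- paint_pot_b: small paint jar with green cap, 34 mm diameter, 45 mm tall; origin at the centre of its underside
- beaker: white plastic cup, 64 mm wide, 70 mm tall; origin at the centre of its underside
- model_plane: grey model aeroplane, span 190 mm, on a round display foot, 95 mm tall; origin at the centre of the foot's underside
- parts_box: open cardboard box 150 x 120 x 50 mm; origin at the centre of its underside
- screwdriver: yellow-handled screwdriver, 150 mm long, lying flat
There are look-alikes about, which are no part of the job. What is shaped like the feeler but white is not meant. What is shaped like the stand but orange is not meant.

How it is judged (in metres and radians):
On the way, in this order (a step that is already met when the one before it is completed fails the run):
1. the feeler is lifted clear of its stand (z of feeler in the frame of stand above 0.07 m and contact force between the fingers and feeler above 0.5 N), for 0.1 s.
2. the held feeler is pushed through a dust flap, at least 30 mm into the slot (((z of feeler in the frame of slot_left between -0.065 and -0.03 m and x of feeler in the frame of slot_left between -0.007 and 0.007 m and y of feeler in the frame of slot_left between -0.007 and 0.007 m and value of joint flap_left above 0.5 rad and contact force between the fingers and feeler above 0.5 N) or (z of feeler in the frame of slot_middle between -0.065 and -0.03 m and x of feeler in the frame of slot_middle between -0.007 and 0.007 m and y of feeler in the frame of slot_middle between -0.007 and 0.007 m and value of joint flap_middle above 0.5 rad and contact force between the fingers and feeler above 0.5 N) or (z of feeler in the frame of slot_right between -0.065 and -0.03 m and x of feeler in the frame of slot_right between -0.007 and 0.007 m and y of feeler in the frame of slot_right between -0.007 and 0.007 m and value of joint flap_right above 0.5 rad and contact force between the fingers and feeler above 0.5 N))), for 0.1 s.
At the end, for the whole second after the job is handed in: The released feeler stands still by itself in a slot, in line with it (within about 7 degrees), its tip 32 to 50 mm deep so that the red band is at the mouth. Only the slot that grips it can hold it so: in the wide slot it drops in to its shoulder (62 mm), in the blocked one it stops before 26 mm (((z of feeler in the frame of slot_left between -0.05 and -0.032 m and x of feeler in the frame of slot_left between -0.007 and 0.007 m and y of feeler in the frame of slot_left between -0.007 and 0.007 m and angle between the z axis of feeler and the z axis of slot_left, either way round below 0.12 rad) or (z of feeler in the frame of slot_middle between -0.05 and -0.032 m and x of feeler in the frame of slot_middle between -0.007 and 0.007 m and y of feeler in the frame of slot_middle between -0.007 and 0.007 m and angle between the z axis of feeler and the z axis of slot_middle, either way round below 0.12 rad) or (z of feeler in the frame of slot_right between -0.05 and -0.032 m and x of feeler in the frame of slot_right between -0.007 and 0.007 m and y of feeler in the frame of slot_right between -0.007 and 0.007 m and angle between the z axis of feeler and the z axis of slot_right, either way round below 0.12 rad)) and linear speed of feeler below 0.01 m/s); the robot touches nothing.
It fails at once if the feeler is rammed against the sander (over 30 N) (contact force between feeler and sander above 30 N).
It fails at once if another thing on the bench is shifted by more than 30 mm (distance of any of paint_pot_a, paint_pot_b, beaker, model_plane, parts_box, screwdriver from where it was at the start of the episode above 0.03 m).
It also fails if it takes over 45 s, if anything falls off the work surface, if the arm or the gripper's body presses on something with over 40 N, if the wrist force passes 120 N, or if a joint passes its speed limit or range.

### The arm

A 7-joint arm with a two-finger parallel gripper is mounted at the origin on the work surface. World frame = base frame: x ahead of the robot, y to its left, z up, the work surface at z = 0. Lengths are in mm, angles in rad, forces in N, time in s.
With the tool pointing down it reaches from about 425 to 950 mm from the base axis. Payload 4.7 kg.
Tool frame: the origin (TCP) lies midway between the tips of the shut fingers; the grasp point (between the pads) lies 19 mm behind it; x points along the fingers, z is the direction in which the jaws open and shut, and the axes are right-handed (so a half turn about x gives the same grasp; the last joint's range is limited). The gripper opens to 87 mm and grips with 3 to 60 N. Pads are 19 mm wide; open, the fingers measure 117 mm over their backs; the gripper's body (75 mm by 190 mm) begins 51 mm behind the grasp point.
Start: joints at [-1.228, 0.469, -0.049, 1.532, 0.024, 1.141, -0.082], TCP at [245.184, 628.915, 222.573] pointing down, gripper open.
Joint ranges: [-2.59, 2.59], [-0.33, 1.99], [-1.39, 1.29], [0.1, 2.45], [-1.04, 4.18], [0.21, 1.99], [-2.66, 2.66]. Speed limits (rad/s): [2.57, 2.57, 3.14, 3.14, 3.14, 3.14, 3.14].

### API

Orientations are given as a 3x3 rotation matrix whose columns are the frame's x, y, z axes.
In Python, from plant import state, snapshot, sign_off, regions_of, mark_of gives the robot as it stands.
- The arm moves only by the tool carry_out, never from a script. Its argument "steps" is one flat list of numbers, 4 for each row, row after row: the shift along the tool's x, y, z normalised to -1 to 1, where 1 is 0.15 m, then the turn about the tool's x normalised to -1 to 1, where 1 is 0.5 rad. A call has exactly 5 rows; each row is the pose to reach, as a shift and turn from the pose commanded when the call began, along the tool's axes at that moment; what a row does not reach only later rows make up. A row lasts 1/8 s, in which the tool goes at most 62.5 mm and 10.7 degrees, less where a joint would pass 70% of its speed; a pose out of reach is approached as far as the arm can. A call with a number of a shift or a turn outside -1 to 1 is refused whole. A call with a gripper value outside its range is refused whole. "claw" is the closure, from 0 (fully open) to 1 (shut), set as the call begins (left out, the last holds). The fingers move at their own pace and stop on an object; "squeeze" is the grip in N (left out, the last holds). Time passes only in rows, so rows that repeat a pose let the fingers close, or fill a call up. It gives the time, the measured TCP pose, the force and the opening at its end, in the units of the state.
- state(): the state, without advancing time (a new reading comes with each control period).
- snapshot(name): name is "scene" or "top"; returns a dict with "frame" (480x640x3 uint8, red, green, blue), "depth" (480x640 float32, mm along the optical axis (not along the pixel's ray), 0 where there is no reading), "vertical_fov" (degrees; the focal length in pixels is half the picture's height over the tangent of half this angle, whatever the lens; pixels are square), "cx", "cy" (the principal point, pixels), "extrinsics" (4x4, takes a point from camera to world coordinates). Camera axes: x right, y down, z forward; pixel columns grow to the right and rows downward; lengths in mm; the calibration is good to about 2 mm. A picture is of the moment at which its call begins.
- sign_off(): hands the job in, once; it reports no verdict.
Trained networks look in the newest picture that a camera, given by its name, has taken for a name from the list of things; names that differ only in an ending like _2 or _b are one class to them, and where a whole thing is asked for, a point or a joint stands for the part that bears it (a point fixed in the world has none). Each returns a list of dicts, best first, with "score" (0 to 1); they miss things now and then, are a little off and sometimes report something else, mostly with a low value. They report only what shows in the picture. A call takes as long as a camera call. They do not tell look-alikes from the thing itself.
- regions_of(camera, thing): "region" (480x640 bool, what is visible of it) and "box" ([left, top, right, bottom] in pixels, round what is visible of it).
- mark_of(camera, thing): "uv" ([column, row] in pixels: a listed point, or the origin of a listed thing).
The state is a dict: "time": time; "joint_positions": joint angles; "joint_velocities": joint speeds; "joint_efforts": joint torques, N m; "eef_pos": TCP position; "tool_rot": TCP orientation; "ft_force": force on the tool from outside, world axes, zero at the start; "wrist_torque": the same for the moment, N m; "finger_gap": finger opening in mm.
Only numpy, scipy, OpenCV 4.12 (cv2) and the standard library are available. Lean on these libraries where they do the work, as an engineer would, in place of code of your own. Each camera call takes 0.05 s, during which the arm holds its last target.

## Working session

There is one attempt and no reset: what is moved stays moved. The work goes in short steps, Python scripts to look and compute and a tool call to move; the robot and the scene stay as the last step left them, time stands still between calls to the robot, and variables do not carry over. Pictures are saved under pics/ and viewed, and the job is handed in when it is done.

Besides the shell and the picture viewer there is one more tool, called as name(argument=value, ...) on one line, values as JSON. carry_out: Moves the arm, as the interface text tells. Its arguments: {"type":"object","properties":{"steps":{"type":"array"},"claw":{"type":"number"},"squeeze":{"type":"number"}},"required":["steps"]}

```bash
mkdir -p pics; ls; cat > h.py <<'E'
import numpy as np, cv2
from plant import state, snapshot, sign_off, regions_of, mark_of
def take(n,f=None):
    s=snapshot(n)
    if f: cv2.imwrite('pics/'+f,s['frame'][:,:,::-1])
    return s
def pts(s,uv,d=None):
    uv=np.atleast_2d(uv).astype(float); f=240/np.tan(np.radians(s['vertical_fov'])/2)
    if d is None: d=s['depth'][uv[:,1].round().astype(int),uv[:,0].round().astype(int)]
    c=np.c_[(uv[:,0]-s['cx'])/f*d,(uv[:,1]-s['cy'])/f*d,d*np.ones(len(uv)),np.ones(len(uv))]
    return (c@np.array(s['extrinsics']).T)[:,:3]
def cloud(s):
    v,u=np.mgrid[:480,:640]; return pts(s,np.c_[u.ravel(),v.ravel()]).reshape(480,640,3)
def proj(s,P):
    P=np.atleast_2d(P); f=240/np.tan(np.radians(s['vertical_fov'])/2)
    c=np.c_[P,np.ones(len(P))]@np.linalg.inv(np.array(s['extrinsics'])).T
    return np.c_[c[:,0]/c[:,2]*f+s['cx'],c[:,1]/c[:,2]*f+s['cy']]
E
python3 - <<'E'
from h import *
for n in ['scene','top']:
    s=take(n,n+'0.png'); print(n,s['vertical_fov'],np.round(s['extrinsics'],3).tolist())
    for t in ['feeler','stand','sander','slot_left','slot_middle','slot_right']:
        for m in mark_of(n,t)[:3]: print(t,m['score'],np.round(m['uv'],1),pts(s,m['uv']).round(1))
print({k:np.round(v,3).tolist() for k,v in state().items()})
E
```

```text
pics
scene 51.287320849406285 [[0.74, 0.454, -0.496, 1037.429], [0.673, -0.51, 0.535, -525.932], [-0.01, -0.73, -0.683, 790.603], [0.0, 0.0, 0.0, 1.0]]
feeler 0.82 [264.1 300.4] [[ 497.4 -129.4    6. ]]
feeler 0.65 [195.9 373.4] [[ 528.7 -324.7    2. ]]
stand 0.94 [299.5 268.2] [[497.  -25.4  18.9]]
stand 0.92 [225.8 327.8] [[ 513.5 -236.9   35.8]]
sander 0.79 [365.8 310.2] [[712.2 -73.8 101.2]]
slot_left 0.89 [363.5 246.2] [[600.6  57.8  90.5]]
slot_middle 0.92 [351.1 267.1] [[621.3  -5.6  93.6]]
slot_middle 0.19 [367.1 309.5] [[714.1 -72.8 103.8]]
slot_right 0.87 [331.  287.4] [[626.3 -69.2  92.4]]
top 42.18420741580915 [[-0.01, -0.996, 0.083, 418.483], [-1.0, 0.01, -0.01, 30.375], [0.009, -0.083, -0.996, 1576.683], [0.0, 0.0, 0.0, 1.0]]
feeler 0.7 [442.3 244. ] [[ 526.7 -309.7   15.9]]
feeler 0.54 [403.2 255.2] [[ 497.  -203.1   63.2]]
feeler 0.51 [368.8 256.6] [[ 491.7 -113.8  116.7]]
stand 0.69 [321.7 262.6] [[483.1  -5.4  11.1]]
stand 0.6 [406.4 259.2] [[ 486.2 -207.5   83.3]]
stand 0.36 [402.9 257.7] [[ 490.6 -201.5   68.4]]
sander 0.6 [318.  193.5] [[654.2   2.5  39.9]]
slot_left 0.93 [299.1 206.5] [[614.6  49.2  95.8]]
slot_middle 0.8 [319.7 204.3] [[ 6.19e+02 -2.00e-01  9.94e+01]]
slot_right 0.77 [347.  199.1] [[631.  -65.7  99. ]]
{'time': 0.7, 'joint_positions': [-1.228, 0.469, -0.049, 1.532, 0.024, 1.141, -0.082], 'joint_velocities': [0.0, 0.0, 0.001, 0.0, 0.0, 0.0, -0.001], 'joint_efforts': [0.0, -50.769, -0.08, -23.641, -0.061, 0.031, 0.0], 'eef_pos': [245.154, 628.945, 222.606], 'tool_rot': [[0.0, -0.932, 0.363], [0.0, 0.363, 0.932], [-1.0, 0.0, 0.0]], 'ft_force': [0.403, -0.212, -0.766], 'wrist_torque': [0.017, -0.029, -0.019], 'finger_gap': 86.929}
```

View pics/scene0.png

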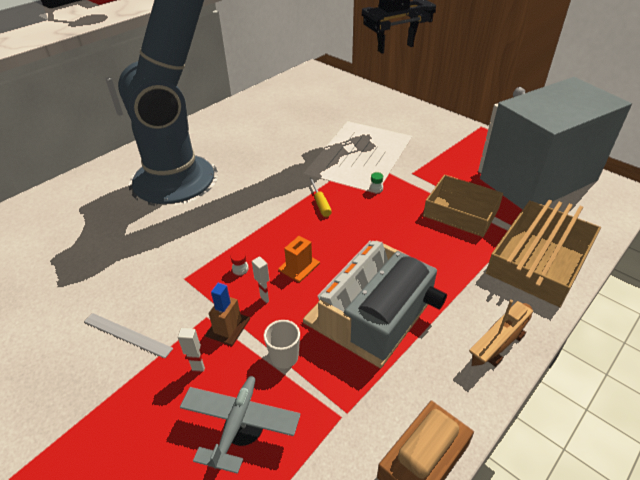

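View pics/top0.png

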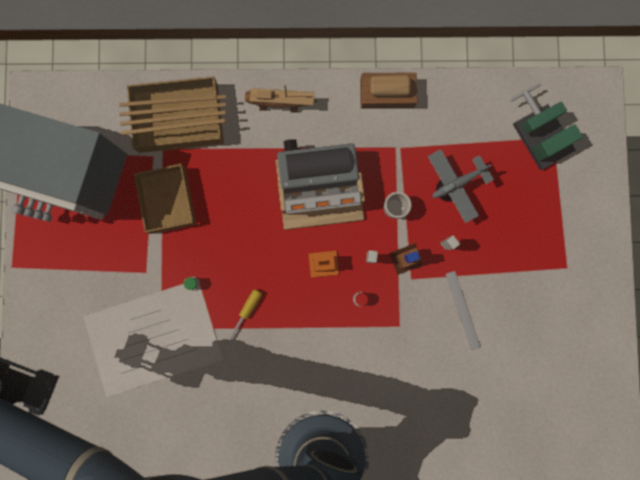

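Blue feeler sits in the brown stand at scene (221,300) / top (410,257). White decoys are at top (372,257) and (451,242), the orange decoy stand at (323,263), and the sander at (320,180) with three orange flaps at about (298–350,205). Now I'll measure precisely.

```bash
cat > m.py <<'E'
from h import *
S={n:take(n) for n in ['scene','top']}
for n,s in S.items():
    C=cloud(s); hsv=cv2.cvtColor(s['frame'],cv2.COLOR_RGB2HSV).astype(int)
    b=(hsv[...,0]>105)&(hsv[...,0]<128)&(hsv[...,1]>150)&(hsv[...,2]>60)
    k,l,st,ce=cv2.connectedComponentsWithStats(b.astype(np.uint8))
    for i in range(1,k):
        if st[i,4]>20:
            P=C[l==i]; t=P[P[:,2]>np.percentile(P[:,2],98)-5]
            print(n,'blue',st[i],P.min(0).round(),P.max(0).round(),'top',len(t),t.mean(0).round(1),cv2.minAreaRect(t[:,:2].astype(np.float32)))
    # orange flaps
    o=(hsv[...,0]>4)&(hsv[...,0]<18)&(hsv[...,1]>150)&(hsv[...,2]>120)&(C[...,2]>70)&(C[...,0]>560)
    k,l,st,ce=cv2.connectedComponentsWithStats(o.astype(np.uint8))
    for i in range(1,k):
        if st[i,4]>8:
            P=C[l==i]; print(n,'orange',st[i],ce[i].round(1),np.median(P,0).round(1))
    x0,y0,x1,y1=(270,220,470,370) if n=='scene' else (265,135,375,235)
    cv2.imwrite(f'pics/sand_{n}.png',cv2.resize(s['frame'][y0:y1,x0:x1,::-1],None,fx=4 if n=='scene' else 5.5,fy=4 if n=='scene' else 5.5,interpolation=cv2.INTER_CUBIC))
    x0,y0,x1,y1=(170,240,330,400) if n=='scene' else (340,190,480,290)
    cv2.imwrite(f'pics/feel_{n}.png',cv2.resize(s['frame'][y0:y1,x0:x1,::-1],None,fx=3.7 if n=='scene' else 5.5,fy=3.7 if n=='scene' else 5.5,interpolation=cv2.INTER_CUBIC))
    # stand top
    w=(np.abs(C[...,2]-66)<6)&(np.abs(C[...,0]-490)<60)&(np.abs(C[...,1]+205)<60)&(hsv[...,0]<20)
    t=C[w]; 
    if len(t)>5: print(n,'stand top',len(t),t.mean(0).round(1),cv2.minAreaRect(t[:,:2].astype(np.float32)))
    # sander front edge orientation
    for z0,z1 in [(20,60),(85,105),(105,120)]:
        w=(C[...,2]>z0)&(C[...,2]<z1)&(C[...,0]>560)&(C[...,0]<830)&(abs(C[...,1])<120)
        t=C[w]
        if len(t)>20: print(n,'sander',z0,len(t),cv2.minAreaRect(t[:,:2].astype(np.float32)))
E
python3 m.py
```

```text
scene blue [212 283  18  29 355] [ 480. -235.   66.] [ 506. -207.  119.] top 114 [ 493.2 -221.8  115.9] ((492.8572082519531, -221.39637756347656), (18.728952407836914, 25.638662338256836), 22.209489822387695)
scene orange [362 246  10   9  33] [366.8 249.6] [614.3  50.6  95.2]
scene orange [345 264  11   9  36] [349.8 267.6] [621.6  -9.7  95.4]
scene orange [327 282  11  10  40] [331.8 286.6] [627.7 -68.4  94.4]
scene stand top 237 [ 499.1 -225.    65.5] ((491.30584716796875, -220.21206665039062), (35.23784637451172, 50.015743255615234), 18.593955993652344)
scene sander 20 1525 ((709.0011596679688, -10.016998291015625), (208.24801635742188, 152.080810546875), 87.38435363769531)
scene sander 85 3879 ((683.9786376953125, -2.2751388549804688), (153.23828125, 204.19859313964844), 6.494859218597412)
scene sander 105 1857 ((692.287109375, -2.00506591796875), (110.63579559326172, 152.4927978515625), 7.591360092163086)
top blue [407 253  11   8  58] [ 483. -228.  101.] [ 499. -204.  125.] top 21 [ 491.  -216.2  120. ] ((491.2020263671875, -216.0012969970703), (11.26244831085205, 19.682462692260742), 30.418182373046875)
top orange [342 199  11   4  33] [347.  200.5] [628.4 -66.   95.2]
top orange [317 202  11   4  35] [322.3 203.5] [620.8  -5.9  93.2]
top orange [293 205  11   4  33] [297.6 206.4] [615.1  54.2  94. ]
top stand top 120 [ 490.3 -211.4   65.6] ((491.3963928222656, -217.0532989501953), (33.75698471069336, 47.87884521484375), 19.9619140625)
top sander 20 461 ((685.7523193359375, 2.0305557250976562), (211.0124969482422, 199.2005615234375), 7.537317276000977)
top sander 85 2789 ((684.9264526367188, 0.3783416748046875), (151.99024963378906, 201.48757934570312), 6.525207996368408)
top sander 105 1297 ((689.6533813476562, -5.376312255859375), (129.46676635742188, 170.00155639648438), 1.8089892864227295)
```

View pics/sand_scene.png

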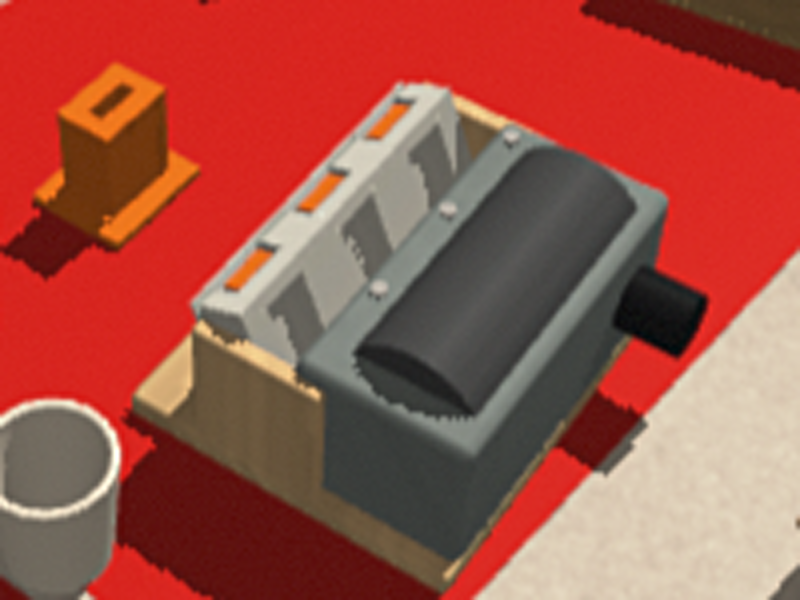

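View pics/sand_top.png

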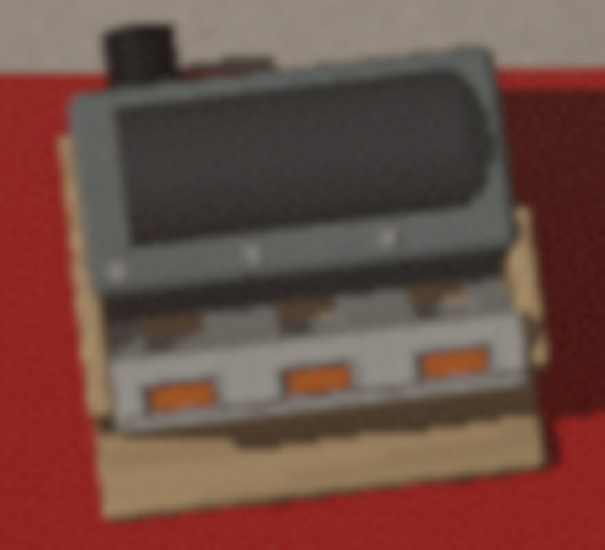

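View pics/feel_scene.png

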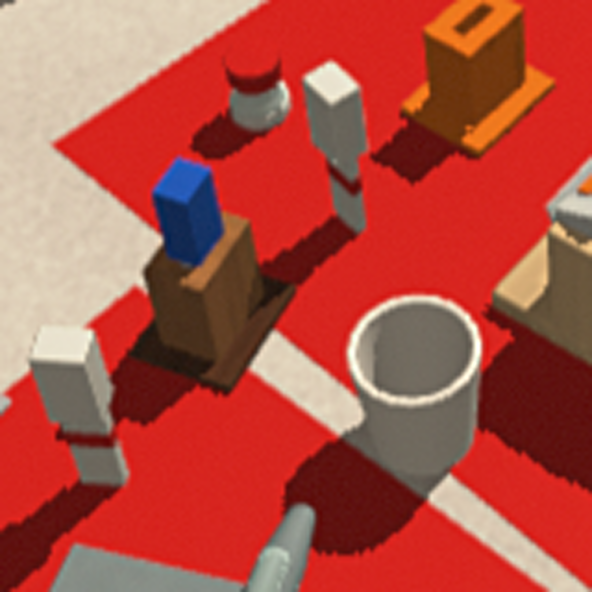

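View pics/feel_top.png

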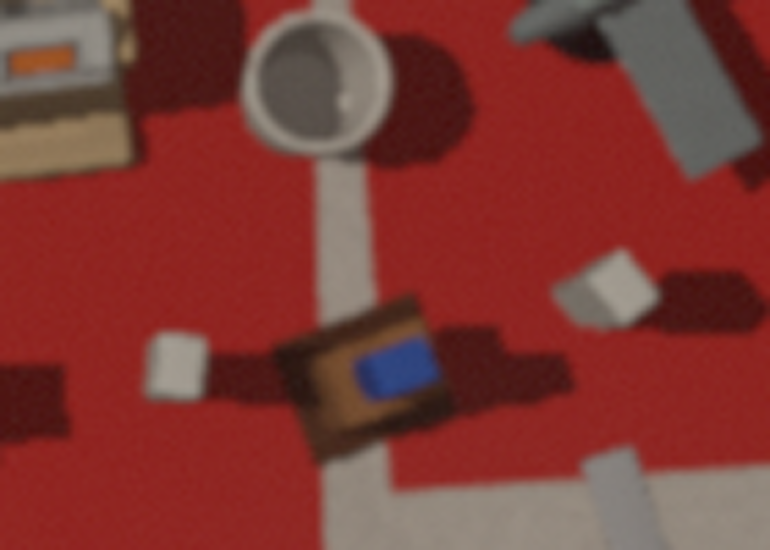

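```bash
cat > p.py <<'E'
from h import *
import sys
# usage: p.py x y z yaw(deg of tool z) ; prints scaled single-call numbers
def plan(t,yaw=None):
    s=state(); R=np.array(s['tool_rot']); p=np.array(s['eef_pos'])
    d=R.T@(np.array(t,float)-p)
    k=min(1,149/np.abs(d).max()) if np.abs(d).max()>0 else 1
    y0=np.degrees(np.arctan2(R[1,2],R[0,2])); tr=0
    if yaw is not None: tr=-np.radians((yaw-y0+180)%360-180)
    k2=min(1,.49/abs(tr)) if abs(tr)>1e-6 else 1
    f=np.r_[d*k/150,tr*k2/.5]
    print('pos',p.round(1),'yaw',round(y0,2),'x-axis',R[:,0].round(3),'gap',round(s['finger_gap'],1),'F',np.round(s['ft_force'],2),'t',round(s['time'],2))
    print('need',d.round(1),'turn',round(tr,3),'final row',f.round(4)); 
    print([round(float(v),3) for i in range(1,6) for v in f*i/5])
if __name__=='__main__':
    a=[float(v) for v in sys.argv[1:]]; plan(a[:3],a[3] if len(a)>3 else None)
E
python3 - <<'E'
from h import *
s=take('scene');C=cloud(s)
w=(C[...,2]>100)&(C[...,1]>100)&(C[...,0]<900); P=C[w]
for y in range(100,700,50):
    q=P[(P[:,1]>y)&(P[:,1]<y+50)&(P[:,0]>250)]
    if len(q): print(y,len(q),q.min(0).round(),q.max(0).round())
E
python3 p.py 430 400 222 -40
```

```text
450 930 [718. 485. 100.] [774. 500. 223.]
500 3553 [250. 500. 100.] [789. 550. 337.]
550 1641 [250. 550. 100.] [803. 600. 363.]
600 1624 [251. 600. 100.] [820. 650. 358.]
650 1943 [250. 650. 100.] [834. 700. 338.]
pos [245.2 628.9 222.6] yaw 68.7 x-axis [-0.  0. -1.] gap 87.1 F [0.03 0.13 0.66] t 0.85
need [   0.5 -255.4 -146.1] turn 1.897 final row [ 0.0021 -0.9933 -0.5684  0.98  ]
[0.0, -0.199, -0.114, 0.196, 0.001, -0.397, -0.227, 0.392, 0.001, -0.596, -0.341, 0.588, 0.002, -0.795, -0.455, 0.784, 0.002, -0.993, -0.568, 0.98]
```

carry_out(steps=[0,-0.16,-0.2,0.196,0,-0.32,-0.4,0.392,0,-0.48,-0.6,0.588,0,-0.64,-0.8,0.784,0,-0.8,-1,0.98], claw=0, squeeze=20)

```text
time: 1.48
eef_pos: [302.9, 444.4, 222.8]
tool_rot: [[0.0, -0.649, 0.761], [0.001, 0.761, 0.649], [-1.0, 0.0, 0.001]]
ft_force: [0.1, -0.8, 1.0]
finger_gap: 86.9
```

```bash
python3 p.py 470 200 222 -70.7
```

```text
pos [302.9 444.4 222.8] yaw 40.44 x-axis [ 0.     0.001 -1.   ] gap 86.9 F [ 0.06 -0.82  0.97] t 1.48
need [   0.7 -294.4  -31.3] turn 1.94 final row [ 0.0023 -0.9933 -0.1056  0.98  ]
[0.0, -0.199, -0.021, 0.196, 0.001, -0.397, -0.042, 0.392, 0.001, -0.596, -0.063, 0.588, 0.002, -0.795, -0.084, 0.784, 0.002, -0.993, -0.106, 0.98]
```

carry_out(steps=[0,-0.199,-0.06,0.196,0,-0.397,-0.12,0.392,0,-0.596,-0.18,0.588,0,-0.795,-0.24,0.784,0,-0.99,-0.3,0.98])

```text
time: 2.1
eef_pos: [365.5, 302.5, 222.8]
tool_rot: [[0.0, -0.213, 0.977], [0.001, 0.977, 0.213], [-1.0, 0.0, 0.0]]
ft_force: [0.6, 0.6, 0.4]
finger_gap: 86.7
```

```bash
python3 p.py 480 100 222 -70.7
```

```text
pos [365.5 302.5 222.8] yaw 12.31 x-axis [ 0.     0.001 -1.   ] gap 86.7 F [0.59 0.59 0.36] t 2.1
need [   0.7 -222.2   68.6] turn 1.449 final row [ 0.0031 -0.9933  0.3068  0.98  ]
[0.001, -0.199, 0.061, 0.196, 0.001, -0.397, 0.123, 0.392, 0.002, -0.596, 0.184, 0.588, 0.002, -0.795, 0.245, 0.784, 0.003, -0.993, 0.307, 0.98]
```

carry_out(steps=[0,-0.199,0.08,0.196,0,-0.397,0.16,0.392,0,-0.596,0.24,0.588,0,-0.795,0.32,0.784,0,-0.99,0.4,0.98])

```text
time: 2.72
eef_pos: [457.1, 169.8, 222.5]
tool_rot: [[0.0, 0.274, 0.962], [-0.0, 0.962, -0.274], [-1.0, 0.0, 0.0]]
ft_force: [-0.7, 0.0, 0.1]
finger_gap: 86.9
```

```bash
python3 p.py 491.5 -218.5 200 -70.7
```

```text
pos [457.1 169.8 222.5] yaw -15.91 x-axis [ 0. -0. -1.] gap 86.9 F [-0.71  0.01  0.15] t 2.73
need [  22.5 -364.   139.5] turn 0.956 final row [ 0.0614 -0.9933  0.3807  0.98  ]
[0.012, -0.199, 0.076, 0.196, 0.025, -0.397, 0.152, 0.392, 0.037, -0.596, 0.228, 0.588, 0.049, -0.795, 0.305, 0.784, 0.061, -0.993, 0.381, 0.98]
```

carry_out(steps=[0,-0.199,0.076,0.196,0,-0.397,0.152,0.392,0,-0.596,0.228,0.588,0,-0.795,0.305,0.784,0,-0.99,0.381,0.98])

```text
time: 3.35
eef_pos: [471.2, 11.2, 222.6]
tool_rot: [[0.0, 0.694, 0.72], [0.0, 0.72, -0.694], [-1.0, 0.0, -0.0]]
ft_force: [-0.1, 1.2, -0.3]
finger_gap: 87.1
```

```bash
python3 p.py 491.5 -218.5 200 -70.7
```

```text
pos [471.2  11.2 222.6] yaw -43.97 x-axis [ 0.  0. -1.] gap 87.1 F [-0.1   1.23 -0.27] t 3.35
need [  22.6 -151.2  174.1] turn 0.466 final row [ 0.1288 -0.8627  0.9933  0.9329]
[0.026, -0.173, 0.199, 0.187, 0.052, -0.345, 0.397, 0.373, 0.077, -0.518, 0.596, 0.56, 0.103, -0.69, 0.795, 0.746, 0.129, -0.863, 0.993, 0.933]
```

carry_out(steps=[0,-0.173,0.199,0.187,0,-0.345,0.397,0.373,0,-0.518,0.596,0.56,0,-0.69,0.795,0.746,0,-0.863,0.993,0.933])

```text
time: 3.98
eef_pos: [489.6, -185.4, 222.6]
tool_rot: [[0.0, 0.944, 0.331], [-0.0, 0.331, -0.944], [-1.0, 0.0, 0.0]]
ft_force: [0.9, -0.3, 0.5]
finger_gap: 86.6
```

```bash
python3 p.py 491.5 -218.5 130 -70.7; python3 - <<'E'
from h import *
for n in ['scene','top']:
    s=take(n,n+'1.png'); print(proj(s,[491.5,-218.5,116]), proj(s,state()['eef_pos']))
E
```

```text
pos [ 489.6 -185.4  222.6] yaw -70.67 x-axis [ 0. -0. -1.] gap 86.6 F [ 0.92 -0.33  0.47] t 3.98
need [92.6 -9.2 31.8] turn 0.001 final row [ 0.6174 -0.0611  0.2121  0.001 ]
[0.123, -0.012, 0.042, 0.0, 0.247, -0.024, 0.085, 0.0, 0.37, -0.037, 0.127, 0.001, 0.494, -0.049, 0.17, 0.001, 0.617, -0.061, 0.212, 0.001]
[[219.4085681  287.68815286]] [[221.2155823  235.59805386]]
[[413.21003303 256.26627083]] [[408.09041349 255.02353052]]
```

View pics/scene1.png

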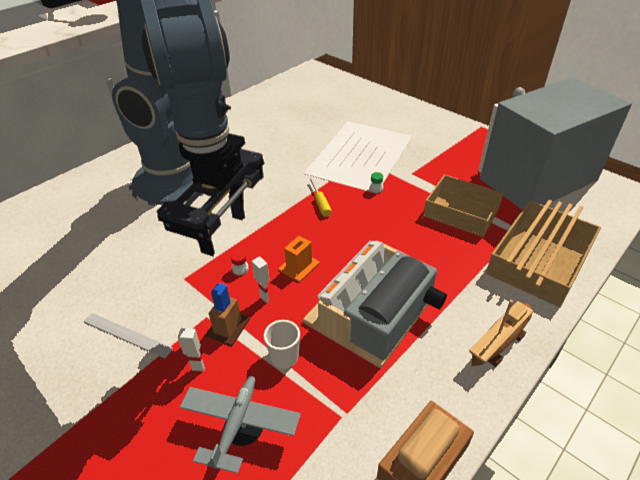

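The open gripper hangs above and left of the blue handle (fingers near (208,245)). I'll move over it and down.

carry_out(steps=[0,-0.03,0.1,0,0,-0.061,0.212,0,0.2,-0.061,0.212,0,0.4,-0.061,0.212,0,0.6,-0.061,0.212,0])

```text
time: 4.7
eef_pos: [491.8, -216.0, 131.6]
tool_rot: [[0.0, 0.942, 0.336], [0.001, 0.336, -0.942], [-1.0, 0.0, -0.0]]
ft_force: [0.5, 1.1, -0.6]
finger_gap: 87.3
```

```bash
python3 p.py 491.5 -218.5 75 -70.7; python3 - <<'E'
from h import *
for n in ['scene','top']:
    s=take(n)
    x0,y0,x1,y1=(140,180,300,340) if n=='scene' else (340,190,480,290)
    cv2.imwrite(f'pics/a_{n}.png',cv2.resize(s['frame'][y0:y1,x0:x1,::-1],None,fx=3.7,fy=3.7,interpolation=cv2.INTER_CUBIC))
E
```

```text
pos [ 491.8 -216.   131.6] yaw -70.38 x-axis [ 0.     0.001 -1.   ] gap 87.3 F [ 0.52  1.06 -0.58] t 4.7
need [56.6 -1.1  2.2] turn 0.006 final row [ 0.3771 -0.0074  0.0149  0.0113]
[0.075, -0.001, 0.003, 0.002, 0.151, -0.003, 0.006, 0.005, 0.226, -0.004, 0.009, 0.007, 0.302, -0.006, 0.012, 0.009, 0.377, -0.007, 0.015, 0.011]
```

View pics/a_scene.png

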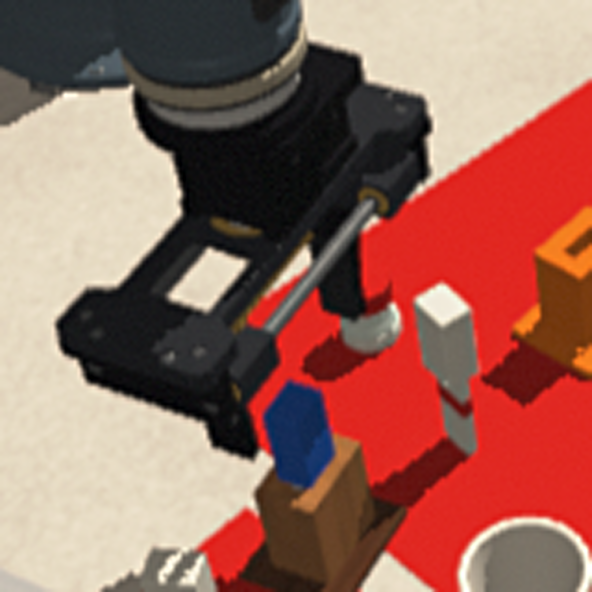

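Fingers straddle the handle: tips at crop (235,450) and (375,300), with their midpoint right at the handle top. I'll go down.

carry_out(steps=[0.07,0,0.006,0,0.15,0,0.012,0,0.24,0,0.015,0,0.32,0,0.015,0,0.38,0,0.015,0])

```text
time: 5.42
eef_pos: [492.4, -218.2, 74.6]
tool_rot: [[-0.001, 0.942, 0.337], [0.0, 0.337, -0.942], [-1.0, -0.001, -0.001]]
ft_force: [0.4, 0.1, 0.5]
finger_gap: 86.8
```

carry_out(steps=[0,0,0,0,0,0,0,0,0,0,0,0,0,0,0,0,0,0,0,0], claw=1, squeeze=10)

```text
time: 6.05
eef_pos: [492.7, -218.3, 75.7]
tool_rot: [[0.0, 0.942, 0.337], [0.0, 0.337, -0.942], [-1.0, 0.0, 0.0]]
ft_force: [-0.4, -0.3, -0.3]
finger_gap: 45.1
```

```bash
python3 p.py 491.5 -218.5 75 -70.7; python3 - <<'E'
from h import *
for n in ['scene','top']:
    s=take(n)
    x0,y0,x1,y1=(140,180,300,340) if n=='scene' else (340,190,480,290)
    cv2.imwrite(f'pics/b_{n}.png',cv2.resize(s['frame'][y0:y1,x0:x1,::-1],None,fx=3.7,fy=3.7,interpolation=cv2.INTER_CUBIC))
E
```

```text
pos [ 492.7 -218.3   75.7] yaw -70.33 x-axis [ 0.  0. -1.] gap 45.1 F [-0.43 -0.33 -0.31] t 6.05
need [ 0.7 -1.2 -0.2] turn 0.006 final row [ 0.0045 -0.0079 -0.0016  0.0129]
[0.001, -0.002, -0.0, 0.003, 0.002, -0.003, -0.001, 0.005, 0.003, -0.005, -0.001, 0.008, 0.004, -0.006, -0.001, 0.01, 0.004, -0.008, -0.002, 0.013]
```

View pics/b_scene.png

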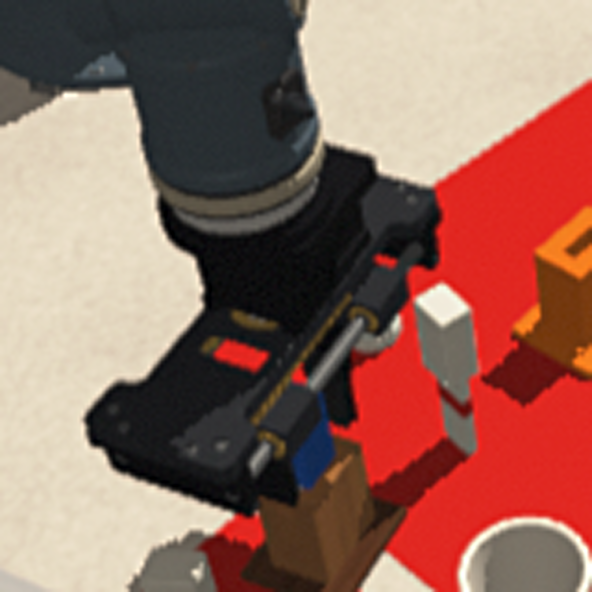

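Still closing (45 mm gap).

carry_out(steps=[0,0,0,0,0,0,0,0,0,0,0,0,0,0,0,0,0,0,0,0])

```text
time: 6.78
eef_pos: [492.6, -218.3, 75.5]
tool_rot: [[-0.0, 0.942, 0.337], [0.0, 0.337, -0.942], [-1.0, -0.0, -0.0]]
ft_force: [-0.2, -0.2, 1.8]
finger_gap: 26.3
```

```bash
python3 p.py 491.5 -218.5 75 -70.7
```

```text
pos [ 492.6 -218.3   75.5] yaw -70.33 x-axis [-0.  0. -1.] gap 26.3 F [-0.23 -0.16  1.85] t 6.78
need [ 0.5 -1.1 -0.2] turn 0.006 final row [ 0.0034 -0.0072 -0.0011  0.013 ]
[0.001, -0.001, -0.0, 0.003, 0.001, -0.003, -0.0, 0.005, 0.002, -0.004, -0.001, 0.008, 0.003, -0.006, -0.001, 0.01, 0.003, -0.007, -0.001, 0.013]
```

carry_out(steps=[-0.08,0,0,0,-0.16,0,0,0,-0.24,0,0,0,-0.32,0,0,0,-0.36,0,0,0])

```text
time: 7.4
eef_pos: [493.0, -218.4, 130.6]
tool_rot: [[0.001, 0.942, 0.337], [-0.0, 0.337, -0.942], [-1.0, 0.001, 0.001]]
ft_force: [-0.5, 0.8, -2.0]
finger_gap: 25.8
```

```bash
cat > look.py <<'E'
from h import *
import sys
tag=sys.argv[1]; w=int(sys.argv[2]) if len(sys.argv)>2 else 80
st=state()
for n in ['scene','top']:
    s=take(n); c=proj(s,np.array(st['eef_pos'])-[0,0,20])[0]
    x0=int(np.clip(c[0]-w,0,640-2*w)); y0=int(np.clip(c[1]-w,0,480-2*w)); k=590/(2*w)
    cv2.imwrite(f'pics/{tag}_{n}.png',cv2.resize(s['frame'][y0:y0+2*w,x0:x0+2*w,::-1],None,fx=k,fy=k,interpolation=cv2.INTER_CUBIC)); print(n,x0,y0,round(k,3))
print(np.round(st['eef_pos'],1),np.round(st['ft_force'],2),np.round(st['wrist_torque'],3),round(st['finger_gap'],1),st['time'])
E
python3 look.py c 60
```

```text
scene 160 230 4.917
top 352 195 4.917
[ 493.  -218.4  130.6] [-0.48  0.82 -2.01] [-0.118  0.167  0.012] 25.8 7.4
```

View pics/c_scene.png

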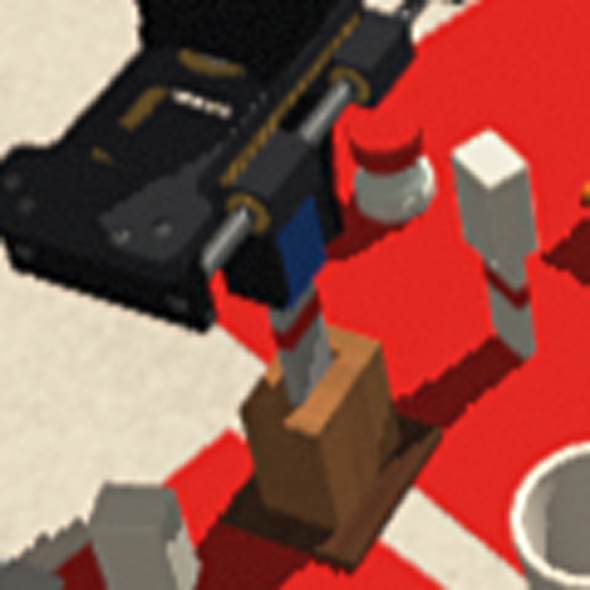

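Blade is out except for the last ~7 mm in the pocket at crop (300,390). I'll use the pocket as a pivot to tilt the feeler 22° in the grip (tool orientation can't tilt).

carry_out(steps=[0.002,-0.046,0,0,0.007,-0.091,0,0,0.016,-0.136,0,0,0.028,-0.18,0,0,0.04,-0.22,0,0], squeeze=5)

```text
time: 8.12
eef_pos: [461.0, -229.6, 123.4]
tool_rot: [[-0.0, 0.942, 0.336], [0.0, 0.336, -0.942], [-1.0, 0.0, -0.0]]
ft_force: [1.2, 0.4, -1.4]
finger_gap: 25.9
```

```bash
python3 look.py d 60
```

```text
scene 145 227 4.917
top 357 209 4.917
[ 461.  -229.6  123.4] [ 1.25  0.43 -1.39] [ 0.013 -0.163  0.03 ] 25.9 8.125
```

View pics/d_scene.png

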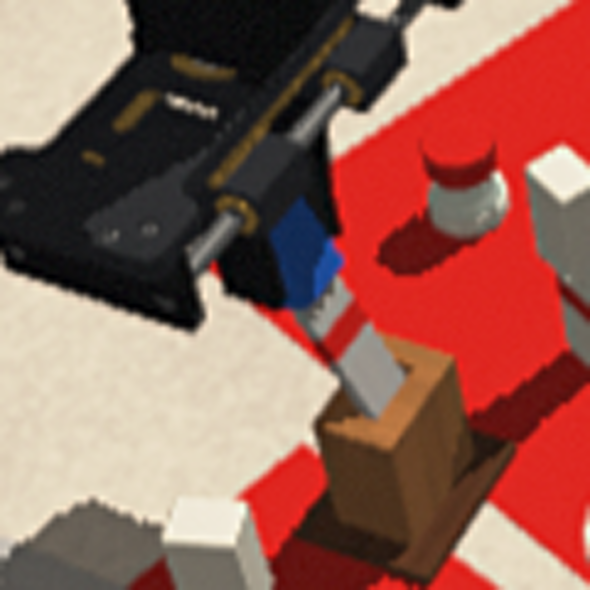

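The feeler has tilted in the grip (handle at crop (305,250), blade to (375,400)). I'll tighten, lift clear and measure the tilt.

carry_out(steps=[0,0,0,0,0,0,0,0,-0.15,0,0,0.02,-0.3,0,0,0.1,-0.45,0,0,0.2], squeeze=35)

```text
time: 8.85
eef_pos: [461.4, -229.4, 191.5]
tool_rot: [[-0.001, 0.971, 0.24], [0.0, 0.24, -0.971], [-1.0, -0.001, -0.0]]
ft_force: [0.1, 0.1, -2.0]
finger_gap: 25.5
```

```bash
python3 look.py e 60; cat > tilt.py <<'E'
from h import *
import itertools
s=take('scene'); st=state(); R=np.array(st['tool_rot']); p=np.array(st['eef_pos'])
C=cloud(s); L=(C-p)@R   # tool frame coords: x down
hsv=cv2.cvtColor(s['frame'],cv2.COLOR_RGB2HSV).astype(int)
box=(abs(L[...,2])<20)&(L[...,0]>-25)&(L[...,0]<95)&(L[...,1]>-30)&(L[...,1]<60)
blue=(hsv[...,0]>105)&(hsv[...,0]<128)&(hsv[...,1]>120)&box
from collections import OrderedDict
print('blue',blue.sum(),L[blue].mean(0).round(1))
# blade: within box, below shoulder
bl=box&~blue&(L[...,0]>22)&(abs(L[...,2])<11.5)
q=L[bl]; 
# iterative line fit y=a x+b in tool plane (face visible = far side)
m=np.ones(len(q),bool)
for i in range(8):
    a,b=np.polyfit(q[m,0],q[m,1],1); r=q[:,1]-(a*q[:,0]+b); m=abs(r-np.median(r[m]))<max(2,6-i)
print('blade n',m.sum(),'tilt deg',np.degrees(np.arctan(a)).round(2),'y at x=0',b.round(2),'rms',r[m].std().round(2),'xrange',q[m,0].min().round(1),q[m,0].max().round(1),'z',q[m,2].min().round(1),q[m,2].max().round(1),q[m,2].mean().round(2))
q=q[m]
for lo in range(20,95,6):
    k=(q[:,0]>=lo)&(q[:,0]<lo+6)
    if k.any(): print(lo,k.sum(),np.median(q[k],0).round(1), q[k,2].min().round(1),q[k,2].max().round(1))
E
python3 tilt.py
```

```text
scene 138 201 4.917
top 362 208 4.917
[ 461.4 -229.4  191.5] [ 0.05  0.07 -2.04] [-0.105  0.189  0.055] 25.5 8.85
blue 224 [-11.   11.6   3.5]
blade n 200 tilt deg 23.57 y at x=0 9.81 rms 0.98 xrange 22.2 62.2 z -9.6 11.5 1.15
20 17 [23.5 20.4  0.3] -8.9 10.3
26 33 [28.5 22.3  0.6] -8.4 11.1
32 31 [34.3 24.8  0.1] -8.5 11.4
38 32 [41.3 27.9  1.8] -9.6 11.5
44 34 [47.1 30.1  2.1] -9.4 11.0
50 29 [53.1 33.1  1.2] -7.8 10.9
56 23 [59.4 35.6  2.6] -7.3 10.4
62 1 [62.2 35.8 -2.6] -2.6 -2.6
```

View pics/e_scene.png

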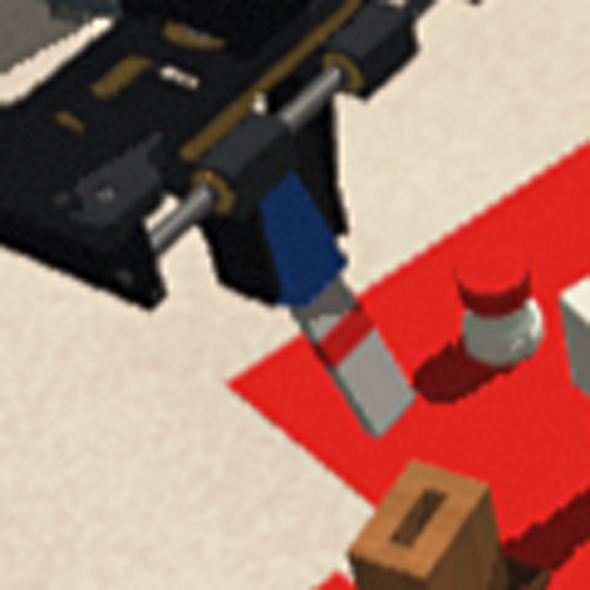

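```bash
cat > go.py <<'E'
from h import *
import sys
# go.py slot depth dx dy : target of tip in slot frame (mm), scene-camera-relative
O={'left':[614.6,50.7,97.0],'middle':[621.3,-8.9,97.0],'right':[628.0,-68.5,97.0]}
try: T=np.load('T.npy')
except Exception: T=np.array([64.3,34.6,1.15])
yw=np.radians(6.45); t=np.radians(22)
Rz=np.array([[np.cos(yw),-np.sin(yw),0],[np.sin(yw),np.cos(yw),0],[0,0,1]])
S=Rz@np.array([[np.cos(t),0,-np.sin(t)],[0,1,0],[np.sin(t),0,np.cos(t)]])
Rt=np.c_[[0,0,-1.],Rz@[1.,0,0],Rz@[0,-1.,0]]
st=state(); R=np.array(st['tool_rot']); p=np.array(st['eef_pos'])
for n,o in O.items():
    print(n,'tip now in slot',(S.T@(p+R@T-np.array(o))).round(1))
print('F slot frame',(S.T@np.array(st['ft_force'])).round(2),'t',round(st['time'],2),'p',p.round(1),'gap',round(st['finger_gap'],1))
if len(sys.argv)>2:
    n=sys.argv[1]; d,dx,dy=[float(v) for v in sys.argv[2:5]]
    tgt=np.array(O[n])+S@[dx,dy,-d]-Rt@T
    sh=R.T@(tgt-p); y0=np.degrees(np.arctan2(R[1,2],R[0,2])); tr=-np.radians(-83.55-y0)
    print('target TCP',tgt.round(1),'shift mm',sh.round(1),'row',np.r_[sh/150,tr/.5].round(4))
    print('per-mm insertion row (tool axes)',((R.T@(-S[:,2]))/150).round(5))
E
python3 go.py right -15 -1 0
```

```text
left tip now in slot [-126.2 -258.    83.7]
middle tip now in slot [-126.2 -198.    83.7]
right tip now in slot [-126.2 -138.1   83.7]
F slot frame [-0.74 -0.2  -3.  ] t 9.0 p [ 462.1 -229.6  191.6] gap 25.7
target TCP [587.  -72.  174.8] shift mm [  16.9  159.3 -122.7] row [ 0.1128  1.0617 -0.818   0.264 ]
per-mm insertion row (tool axes) [0.00619 0.00246 0.00032]
```

carry_out(steps=[0,0.16,-0.16,0.05,0,0.34,-0.32,0.11,0,0.52,-0.48,0.16,0,0.7,-0.64,0.21,0,0.88,-0.8,0.264])

```text
time: 9.62
eef_pos: [560.5, -79.9, 189.4]
tool_rot: [[-0.003, 0.994, 0.111], [0.0, 0.111, -0.994], [-1.0, -0.002, -0.0]]
ft_force: [0.4, 0.5, -0.9]
finger_gap: 25.6
```

```bash
python3 go.py right -12 -1 0; python3 tilt.py; python3 look.py f 60
```

```text
left tip now in slot [ -21.  -124.8   38.7]
middle tip now in slot [-21.  -64.9  38.7]
right tip now in slot [-20.9  -4.9  38.7]
F slot frame [ 0.06  0.43 -0.97] t 9.62 p [560.5 -79.9 189.4] gap 25.6
target TCP [588.1 -71.9 172.1] shift mm [17.3 28.4 -4.9] row [ 0.1154  0.1892 -0.0326 -0.0021]
per-mm insertion row (tool axes) [ 0.00617  0.00251 -0.     ]
blue 180 [-10.4   6.9   8.2]
blade n 138 tilt deg 22.8 y at x=0 5.3 rms 0.96 xrange 22.1 61.7 z -4.9 11.5 4.14
20 15 [23.4 15.3  3.1] -2.9 11.5
26 25 [28.5 17.7  3.9] -3.7 11.3
32 17 [35.7 19.7  3.9] -4.9 11.1
38 24 [41.  22.3  6.3] -4.5 11.4
44 18 [47.  25.3  3.7] -3.6 10.8
50 20 [53.4 28.2  4.3] -4.2 11.1
56 19 [59.  30.4  4.5] -3.1 10.8
scene 243 183 4.917
top 292 163 4.917
[563.8 -73.9 189.1] [ 3.81  3.64 -1.8 ] [ 0.34  -0.119  0.037] 25.6 9.675
```

View pics/f_scene.png

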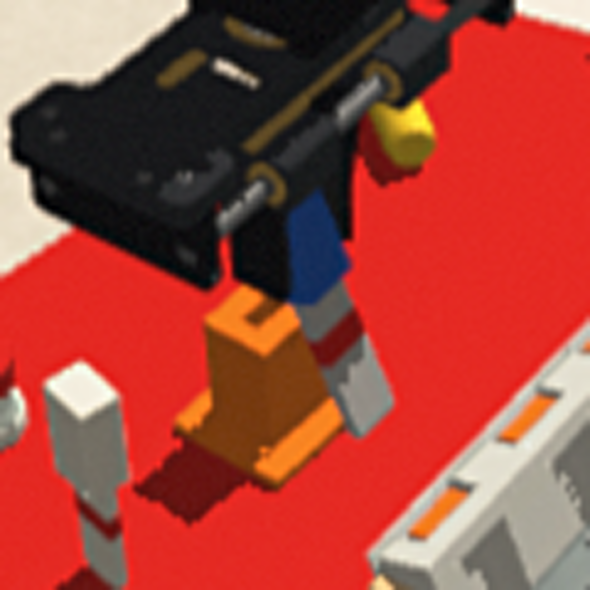

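The arm was still settling, so I'll re-measure at rest.

```bash
sed -i 's/abs(L\[...,2\])<11.5/abs(L[...,2])<16/' tilt.py; python3 -c "
from h import *
take('scene');take('scene')"; python3 tilt.py;  python3 go.py right -12 -1 0
```

```text
blue 195 [-9.9 10.9  2.5]
blade n 194 tilt deg 23.81 y at x=0 8.4 rms 1.03 xrange 22.1 63.3 z -11.5 13.0 0.95
20 18 [24.1 18.9  1.5] -11.2 11.2
26 33 [29.  21.4  1.5] -11.1 13.0
32 28 [35.1 23.9  0.1] -10.4 11.9
38 33 [41.5 26.5  0.9] -10.5 11.2
44 28 [47.4 29.2  3. ] -11.5 11.2
50 30 [52.9 32.1  0. ] -10.6 11.0
56 19 [58.3 34.2 -0.2] -10.7 11.5
62 5 [62.6 34.8  1.2] -7.8 9.8
left tip now in slot [ -21.7 -127.3   39.9]
middle tip now in slot [-21.7 -67.3  39.9]
right tip now in slot [-21.6  -7.3  39.9]
F slot frame [-0.64 -0.56 -2.4 ] t 9.93 p [559.6 -82.3 190.2] gap 25.4
target TCP [588.1 -71.9 172.1] shift mm [18.1 29.5 -7.3] row [ 0.1208  0.1965 -0.0487 -0.0052]
per-mm insertion row (tool axes) [ 6.18e-03  2.51e-03 -1.00e-05]
```

```bash
python3 -c "
import numpy as np; np.save('T.npy',[64.3,33.6,1.0])"; python3 go.py right -8 -1 0
```

```text
left tip now in slot [ -22.6 -127.1   40.3]
middle tip now in slot [-22.6 -67.2  40.3]
right tip now in slot [-22.6  -7.2  40.3]
F slot frame [-0.64 -0.56 -2.4 ] t 9.93 p [559.6 -82.3 190.2] gap 25.4
target TCP [590.6 -71.7 168.3] shift mm [21.8 32.  -7.2] row [ 0.1455  0.2133 -0.0478 -0.0052]
per-mm insertion row (tool axes) [ 6.18e-03  2.51e-03 -1.00e-05]
```

carry_out(steps=[0,0.06,-0.024,0,0.03,0.12,-0.048,0,0.08,0.18,-0.048,0,0.13,0.213,-0.048,0,0.145,0.213,-0.048,0])

```text
time: 10.55
eef_pos: [591.5, -70.5, 168.2]
tool_rot: [[-0.002, 0.994, 0.111], [-0.0, 0.111, -0.994], [-1.0, -0.002, 0.0]]
ft_force: [0.5, 0.0, -2.3]
finger_gap: 25.8
```

```bash
python3 -c "
from h import *
take('scene');take('scene')"; python3 go.py right -3 -1 0; python3 look.py g 40
```

```text
left tip now in slot [  -0.4 -119.1    8.1]
middle tip now in slot [ -0.3 -59.1   8.1]
right tip now in slot [-0.3  0.9  8.1]
F slot frame [-0.38 -0.02 -1.6 ] t 10.65 p [591.2 -70.7 168.7] gap 25.7
target TCP [592.5 -71.5 163.7] shift mm [5.  1.2 0.9] row [ 0.0333  0.0077  0.0062 -0.0034]
per-mm insertion row (tool axes) [ 0.00618  0.00251 -0.     ]
scene 275 217 7.375
top 310 173 7.375
[591.2 -70.7 168.7] [ 0.25  0.01 -1.62] [-0.085  0.197 -0.073] 25.7 10.65
```

View pics/g_scene.png

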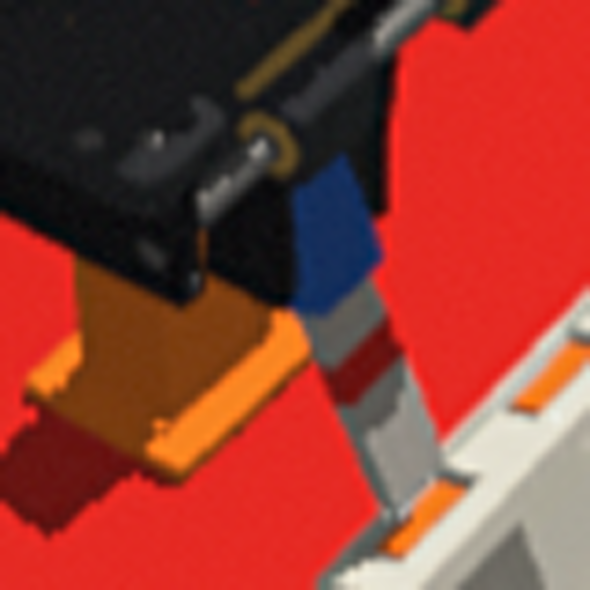

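View pics/g_top.png

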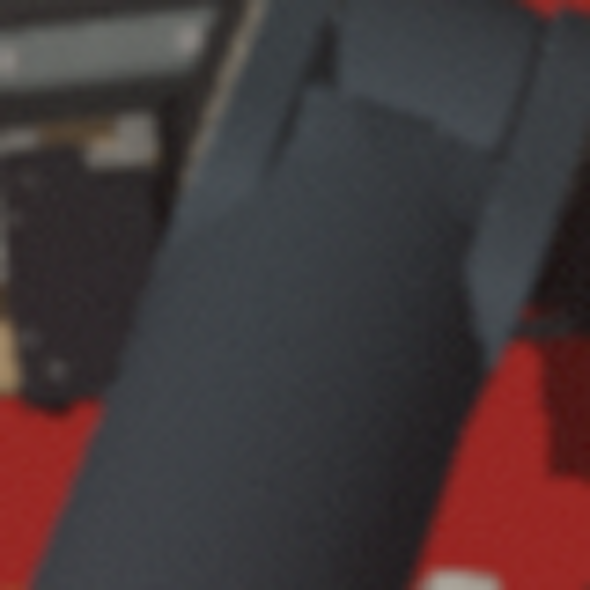

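```bash
cat > ov.py <<'E'
import sys; tag=sys.argv[1]; n=sys.argv[2]; th=np.radians(float(sys.argv[3])) if False else None
E
cat > ov.py <<'E'
from h import *
import sys
tag,n=sys.argv[1:3]; th=np.radians(23.7)
src=open('go.py').read().split("st=state()")[0]; exec(src)
take('scene'); s=take('scene'); st=state(); R=np.array(st['tool_rot']); p=np.array(st['eef_pos'])
k=8; c=proj(s,np.array(O[n]))[0]; x0,y0=int(c[0]-40),int(c[1]-45)
im=cv2.resize(s['frame'][y0:y0+75,x0:x0+75,::-1],None,fx=k,fy=k,interpolation=cv2.INTER_CUBIC)
def poly(P,col):
    q=((proj(s,P)-[x0-.5,y0-.5])*k*8).astype(np.int32); cv2.polylines(im,[q],True,col,1,cv2.LINE_AA,3)
for m in O: poly(np.array(O[m])+np.array([[5,14,0],[5,-14,0],[-5,-14,0],[-5,14,0]])@S.T,(0,255,0))
ax=np.array([-np.cos(th),-np.sin(th),0]); nx=np.array([-np.sin(th),np.cos(th),0]); wz=np.array([0,0,1.])
F=[T+3*nx+11*wz,T+3*nx-11*wz,T+3*nx-11*wz+62*ax,T+3*nx+11*wz+62*ax]
poly(p+np.array(F)@R.T,(255,0,255))
cv2.imwrite(f'pics/{tag}.png',im)
E
python3 ov.py ov1 right
```

```text
(no output)
```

View pics/ov1.png

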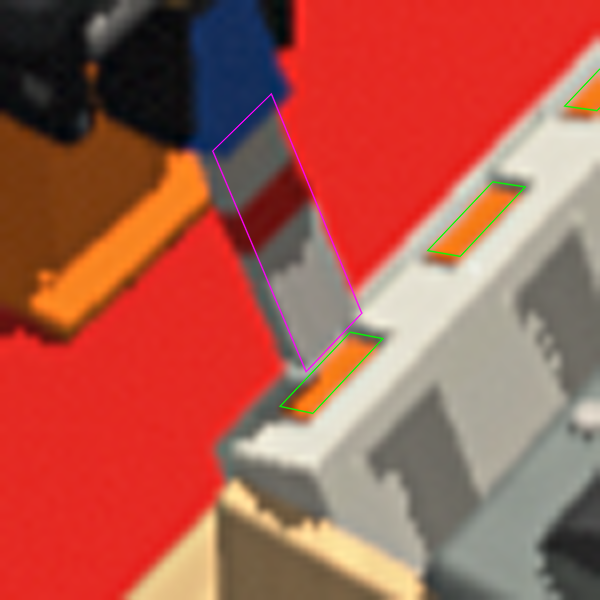

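Overlay matches: green mouths sit on the orange flaps, and the magenta blade ends about 8 mm above the right mouth (330,370). Inserting gently.

carry_out(steps=[0.017,0.004,0.006,0,0.033,0.008,0.006,0,0.05,0.015,0.006,0,0.067,0.021,0.006,0,0.083,0.028,0.006,0])

```text
time: 11.48
eef_pos: [595.7, -71.0, 156.6]
tool_rot: [[-0.001, 0.994, 0.111], [0.0, 0.111, -0.994], [-1.0, -0.001, -0.0]]
ft_force: [-1.2, -0.1, -0.5]
finger_gap: 26.1
```

```bash
python3 ov.py ov2 right; python3 go.py right 12 -1 0
```

```text
left tip now in slot [  -0.9 -119.7   -5. ]
middle tip now in slot [ -0.8 -59.7  -5. ]
right tip now in slot [-0.8  0.2 -5. ]
F slot frame [-1.09  0.56 -1.86] t 11.57 p [595.7 -70.9 156.4] gap 25.7
target TCP [598.  -70.9 149.8] shift mm [6.6 2.4 0.3] row [ 0.0438  0.0157  0.0018 -0.0023]
per-mm insertion row (tool axes) [ 0.00618  0.0025  -0.     ]
```

View pics/ov2.png

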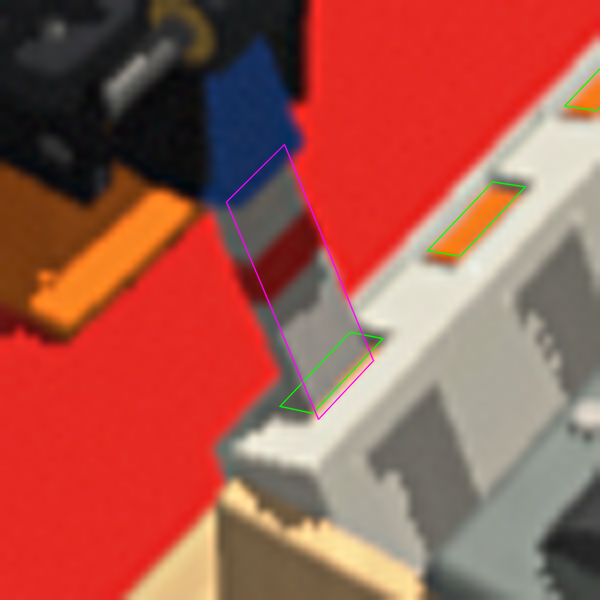

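Tip is in the mouth, no contact force. Continue.

carry_out(steps=[0.009,0.003,0.002,0,0.018,0.007,0.002,0,0.027,0.01,0.002,0,0.036,0.014,0.002,0,0.045,0.017,0.002,0])

```text
time: 12.2
eef_pos: [598.3, -70.9, 149.9]
tool_rot: [[-0.001, 0.994, 0.111], [0.0, 0.111, -0.994], [-1.0, -0.001, -0.0]]
ft_force: [-1.4, -0.6, -1.8]
finger_gap: 25.8
```

```bash
python3 go.py right 19 -1 0
```

```text
left tip now in slot [  -0.8 -120.1  -12. ]
middle tip now in slot [ -0.8 -60.1 -12. ]
right tip now in slot [ -0.8  -0.1 -12. ]
F slot frame [-2.05 -0.47 -1.09] t 12.2 p [598.3 -70.9 149.9] gap 25.8
target TCP [600.7 -70.6 143.3] shift mm [ 6.6  2.3 -0.1] row [ 0.0438  0.0156 -0.0005 -0.0025]
per-mm insertion row (tool axes) [ 0.00618  0.0025  -0.     ]
```

carry_out(steps=[0.009,0.003,0,0,0.018,0.006,0,0,0.027,0.009,0,0,0.036,0.012,0,0,0.044,0.0155,0,0])

```text
time: 12.82
eef_pos: [600.9, -70.6, 143.4]
tool_rot: [[0.0, 0.994, 0.111], [0.0, 0.111, -0.994], [-1.0, 0.0, -0.0]]
ft_force: [-1.1, -0.7, -1.1]
finger_gap: 25.9
```

```bash
python3 go.py right 23 -1 0
```

```text
left tip now in slot [  -0.8 -120.   -19. ]
middle tip now in slot [ -0.8 -60.1 -19. ]
right tip now in slot [ -0.8  -0.1 -19. ]
F slot frame [-1.55 -0.59 -0.58] t 12.82 p [600.9 -70.6 143.4] gap 25.9
target TCP [602.1 -70.4 139.6] shift mm [ 3.8  1.3 -0.1] row [ 0.0251  0.0085 -0.0004 -0.0025]
per-mm insertion row (tool axes) [ 0.00618  0.0025  -0.     ]
```

carry_out(steps=[0.005,0.002,0,0,0.01,0.004,0,0,0.015,0.006,0,0,0.02,0.007,0,0,0.025,0.009,0,0])

```text
time: 13.45
eef_pos: [602.4, -70.5, 139.7]
tool_rot: [[0.0, 0.994, 0.111], [0.0, 0.111, -0.994], [-1.0, 0.0, -0.0]]
ft_force: [-0.8, -0.4, -1.6]
finger_gap: 26.1
```

```bash
python3 go.py right 30 -1 0; python3 ov.py ov3 right
```

```text
left tip now in slot [  -0.8 -120.1  -22.9]
middle tip now in slot [ -0.7 -60.1 -22.9]
right tip now in slot [ -0.7  -0.1 -23. ]
F slot frame [-1.33 -0.35 -1.16] t 13.45 p [602.4 -70.5 139.7] gap 26.1
target TCP [604.7 -70.1 133.1] shift mm [ 6.6  2.4 -0.1] row [ 0.0442  0.016  -0.0007 -0.0024]
per-mm insertion row (tool axes) [ 0.00618  0.00249 -0.     ]
```

View pics/ov3.png

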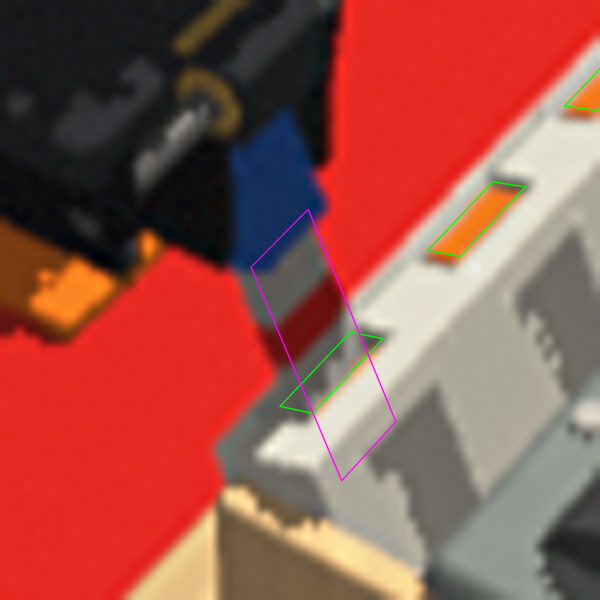

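Right slot: depth 23 mm with under 1 N change, so it's the wide one. Withdraw and move to the middle.

carry_out(steps=[-0.05,-0.02,0,0,-0.1,-0.04,0,0,-0.15,-0.061,0,0,-0.204,-0.083,0,0,-0.23,-0.093,-0.05,0])

```text
time: 14.18
eef_pos: [587.6, -65.2, 175.3]
tool_rot: [[0.002, 0.994, 0.11], [-0.0, 0.11, -0.994], [-1.0, 0.002, 0.0]]
ft_force: [0.4, 0.7, -1.9]
finger_gap: 25.7
```

```bash
python3 go.py middle -8 -1 0
```

```text
left tip now in slot [  -0.5 -113.2   15.3]
middle tip now in slot [ -0.4 -53.2  15.3]
right tip now in slot [-0.4  6.7 15.3]
F slot frame [-0.27  0.69 -1.92] t 14.18 p [587.6 -65.2 175.3] gap 25.7
target TCP [583.9 -12.1 168.3] shift mm [  6.9   2.1 -53.2] row [ 0.0461  0.0143 -0.3543 -0.0055]
per-mm insertion row (tool axes) [ 6.19e-03  2.49e-03 -1.00e-05]
```

carry_out(steps=[0,0,-0.12,0,0,0,-0.24,0,0.01,0.005,-0.354,0,0.03,0.01,-0.354,-0.003,0.046,0.014,-0.354,-0.005])

```text
time: 14.8
eef_pos: [583.6, -12.0, 167.0]
tool_rot: [[-0.0, 0.994, 0.113], [-0.001, 0.113, -0.994], [-1.0, -0.0, 0.001]]
ft_force: [-0.0, -0.9, -1.4]
finger_gap: 25.9
```

```bash
python3 ov.py ov4 middle; python3 tilt.py|head -2; python3 go.py middle 5 -1 0
```

```text
blue 158 [-9.8 10.7  3. ]
blade n 165 tilt deg 28.88 y at x=0 3.86 rms 1.05 xrange 22.2 94.9 z -15.6 13.7 0.65
left tip now in slot [ -1.9 -60.5   7.1]
middle tip now in slot [-1.8 -0.5  7. ]
right tip now in slot [-1.8 59.4  7. ]
F slot frame [-0.94 -0.3  -0.76] t 14.95 p [583.6 -12.6 167.2] gap 25.7
target TCP [588.7 -11.6 156.3] shift mm [10.9  5.2 -0.5] row [ 0.0724  0.035  -0.0033 -0.0006]
per-mm insertion row (tool axes) [ 0.00618  0.0025  -0.     ]
```

View pics/ov4.png

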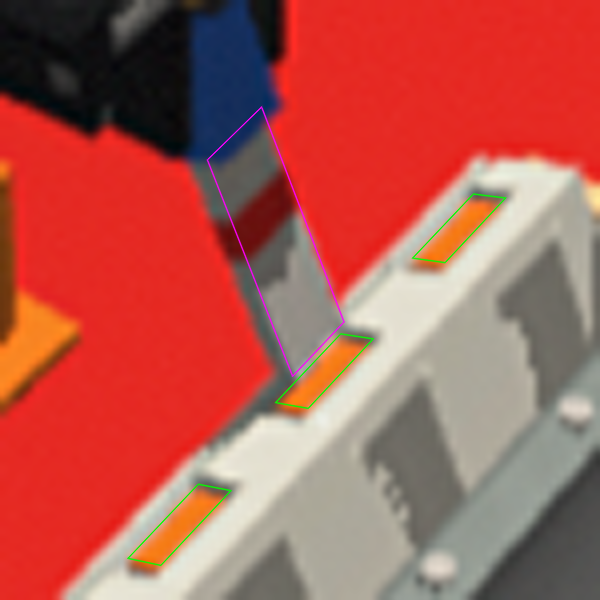

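Overlay aligned at the middle mouth. Insert.

carry_out(steps=[0.012,0.009,-0.003,0,0.027,0.016,-0.003,0,0.042,0.022,-0.003,0,0.057,0.028,-0.003,0,0.072,0.035,-0.003,0])

```text
time: 15.58
eef_pos: [588.8, -10.6, 156.4]
tool_rot: [[-0.0, 0.994, 0.114], [0.0, 0.114, -0.994], [-1.0, -0.0, -0.0]]
ft_force: [-0.4, -0.3, -1.0]
finger_gap: 25.9
```

```bash
python3 go.py middle 12 -1 0
```

```text
left tip now in slot [ -0.9 -59.   -4.9]
middle tip now in slot [-0.9  1.  -5. ]
right tip now in slot [-0.8 61.  -5. ]
F slot frame [-0.77 -0.2  -0.74] t 15.57 p [588.8 -10.6 156.4] gap 25.9
target TCP [591.3 -11.3 149.8] shift mm [6.6 2.5 1. ] row [0.0439 0.0167 0.0064 0.0026]
per-mm insertion row (tool axes) [0.00618 0.0025  0.     ]
```

carry_out(steps=[0.009,0.003,0.003,0,0.018,0.007,0.004,0,0.027,0.01,0.004,0,0.036,0.014,0.004,0,0.044,0.017,0.004,0])

```text
time: 16.2
eef_pos: [591.3, -10.9, 149.8]
tool_rot: [[-0.0, 0.994, 0.114], [0.0, 0.114, -0.994], [-1.0, -0.0, -0.0]]
ft_force: [-1.1, -1.0, -0.8]
finger_gap: 25.5
```

```bash
python3 go.py middle 17 -1 0
```

```text
left tip now in slot [ -1.1 -59.5 -12. ]
middle tip now in slot [ -1.1   0.5 -12. ]
right tip now in slot [ -1.   60.4 -12. ]
F slot frame [-1.45 -0.89 -0.31] t 16.2 p [591.3 -10.9 149.8] gap 25.5
target TCP [593.2 -11.1 145.2] shift mm [4.6 1.9 0.4] row [0.0309 0.0127 0.0027 0.0025]
per-mm insertion row (tool axes) [0.00618 0.0025  0.     ]
```

carry_out(steps=[0.006,0.0025,0,0,0.012,0.005,0,0,0.018,0.0075,0,0,0.025,0.01,0,0,0.031,0.0125,0,0])

```text
time: 16.82
eef_pos: [592.3, -10.8, 144.9]
tool_rot: [[-0.002, 0.994, 0.113], [0.0, 0.113, -0.994], [-1.0, -0.002, -0.0]]
ft_force: [-6.2, -0.8, 0.9]
finger_gap: 26.1
```

```bash
python3 go.py middle 20 -1 0
```

```text
left tip now in slot [ -2.1 -59.6 -16.9]
middle tip now in slot [ -2.1   0.4 -16.9]
right tip now in slot [ -2.1  60.4 -16.9]
F slot frame [-5.48 -0.09  3.13] t 16.82 p [592.3 -10.8 144.9] gap 26.1
target TCP [594.3 -10.9 142.4] shift mm [2.6 2.  0.3] row [0.0171 0.0135 0.0023 0.0022]
per-mm insertion row (tool axes) [6.18e-03 2.51e-03 1.00e-05]
```

Resistance begins (about 5 N along, 5 N lateral). Advance 3 mm with a little lateral relief.

carry_out(steps=[0.004,0.001,0,0,0.008,0.003,0,0,0.012,0.004,0,0,0.017,0.005,0,0,0.019,0.006,0,0])

```text
time: 17.45
eef_pos: [593.6, -10.8, 142.6]
tool_rot: [[-0.001, 0.994, 0.113], [0.0, 0.113, -0.994], [-1.0, -0.001, -0.0]]
ft_force: [-6.0, -0.3, 2.4]
finger_gap: 25.6
```

```bash
python3 ov.py ov5 middle;python3 go.py middle 22 -1.5 0
```

```text
left tip now in slot [ -1.7 -59.7 -19.5]
middle tip now in slot [ -1.7   0.3 -19.5]
right tip now in slot [ -1.6  60.3 -19.6]
F slot frame [-4.39 -0.18  4.29] t 17.55 p [593.6 -10.8 142.6] gap 25.8
target TCP [594.6 -10.9 140.3] shift mm [2.2 1.  0.2] row [0.015  0.0067 0.0016 0.002 ]
per-mm insertion row (tool axes) [6.18e-03 2.51e-03 1.00e-05]
```

View pics/ov5.png

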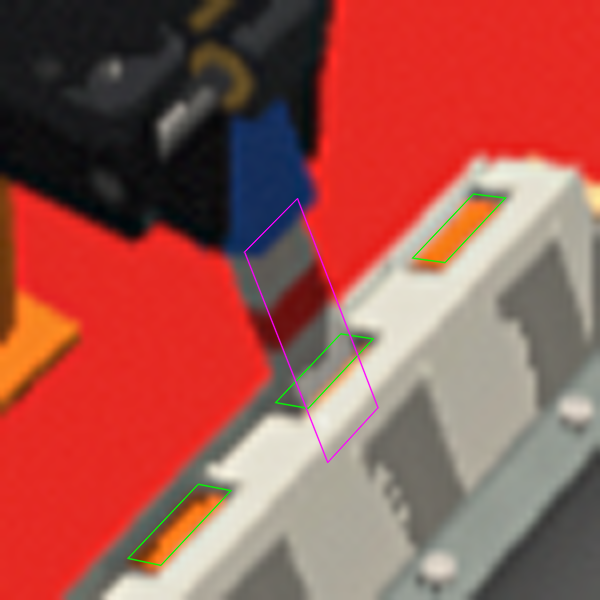

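carry_out(steps=[0.004,0.002,0,0,0.008,0.003,0,0,0.012,0.005,0,0,0.017,0.007,0,0,0.018,0.007,0,0])

```text
time: 18.18
eef_pos: [595.1, -10.7, 140.5]
tool_rot: [[-0.0, 0.994, 0.113], [0.0, 0.113, -0.994], [-1.0, -0.0, -0.001]]
ft_force: [-5.4, -0.3, 6.6]
finger_gap: 25.7
```

```bash
python3 ov.py ov6 middle;python3 go.py middle 23 -1.5 0
```

```text
left tip now in slot [ -1.1 -59.8 -22.1]
middle tip now in slot [ -1.    0.2 -22.1]
right tip now in slot [ -1.   60.2 -22.1]
F slot frame [-3.17 -0.07  7.68] t 18.27 p [595.1 -10.7 140.5] gap 26.0
target TCP [595.  -10.9 139.4] shift mm [ 1.1 -0.1  0.2] row [ 0.007  -0.0008  0.001   0.0022]
per-mm insertion row (tool axes) [6.18e-03 2.50e-03 1.00e-05]
```

View pics/ov6.png

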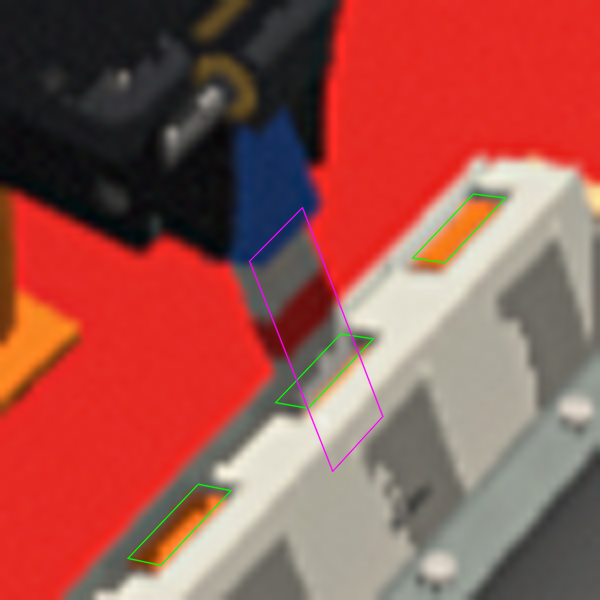

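carry_out(steps=[0.003,0.001,0,0,0.006,0.002,0,0,0.01,0.003,0,0,0.01,0.003,0,0,0.01,0.003,0,0])

```text
time: 18.9
eef_pos: [595.8, -10.7, 139.0]
tool_rot: [[0.0, 0.994, 0.113], [0.0, 0.113, -0.994], [-1.0, 0.0, -0.0]]
ft_force: [-5.4, 0.1, 5.2]
finger_gap: 25.6
```

```bash
python3 go.py middle 25 -1.5 0
```

```text
left tip now in slot [ -0.9 -59.8 -23.7]
middle tip now in slot [ -0.8   0.2 -23.7]
right tip now in slot [ -0.8  60.1 -23.7]
F slot frame [-2.99  0.66  6.8 ] t 18.9 p [595.8 -10.7 139. ] gap 25.6
target TCP [595.7 -10.8 137.6] shift mm [ 1.5 -0.1  0.1] row [ 0.0097 -0.0006  0.0007  0.002 ]
per-mm insertion row (tool axes) [0.00618 0.00249 0.     ]
```

Force plateaued (no spring rise): this looks like the gripping slot. Continue carefully.

carry_out(steps=[0.004,0.001,0,0,0.008,0.003,0,0,0.012,0.004,0,0,0.016,0.006,0,0,0.019,0.007,0,0])

```text
time: 19.52
eef_pos: [596.9, -10.4, 135.3]
tool_rot: [[0.0, 0.994, 0.114], [-0.0, 0.114, -0.994], [-1.0, 0.0, 0.0]]
ft_force: [-3.8, -0.6, 3.5]
finger_gap: 25.8
```

```bash
python3 go.py middle 32 -1.5 0
```

```text
left tip now in slot [ -1.3 -59.6 -27.5]
middle tip now in slot [ -1.2   0.3 -27.5]
right tip now in slot [ -1.2  60.3 -27.5]
F slot frame [-2.26 -0.14  4.65] t 19.52 p [596.9 -10.4 135.3] gap 25.8
target TCP [598.3 -10.5 131.1] shift mm [4.3 1.5 0.3] row [0.0285 0.0097 0.002  0.0023]
per-mm insertion row (tool axes) [0.00618 0.0025  0.     ]
```

Depth 27.5 mm with about 6 N steady drag: gripping slot confirmed. Push to about 41 mm.

carry_out(steps=[0.009,0.003,0,0,0.018,0.006,0,0,0.027,0.01,0,0,0.036,0.014,0,0,0.045,0.017,0,0])

```text
time: 20.15
eef_pos: [599.4, -9.8, 128.5]
tool_rot: [[0.0, 0.994, 0.114], [0.0, 0.114, -0.994], [-1.0, 0.0, -0.0]]
ft_force: [-3.0, -0.1, 2.7]
finger_gap: 25.9
```

carry_out(steps=[0.008,0.003,0,0,0.016,0.006,0,0,0.024,0.009,0,0,0.032,0.012,0,0,0.039,0.015,0,0])

```text
time: 20.78
eef_pos: [601.6, -9.7, 122.7]
tool_rot: [[0.0, 0.994, 0.114], [0.0, 0.114, -0.994], [-1.0, 0.0, -0.0]]
ft_force: [-3.5, 0.1, 3.4]
finger_gap: 25.7
```

```bash
python3 go.py middle 41 -1 0; python3 ov.py ov7 middle
```

```text
left tip now in slot [ -1.5 -59.5 -41. ]
middle tip now in slot [ -1.5   0.5 -41. ]
right tip now in slot [ -1.5  60.4 -41. ]
F slot frame [-1.89  0.49  4.46] t 20.77 p [601.6  -9.7 122.7] gap 25.7
target TCP [602.1 -10.1 122.9] shift mm [-0.2  0.5  0.4] row [-0.0012  0.0032  0.0028  0.0025]
per-mm insertion row (tool axes) [0.00618 0.0025  0.     ]
```

View pics/ov7.png

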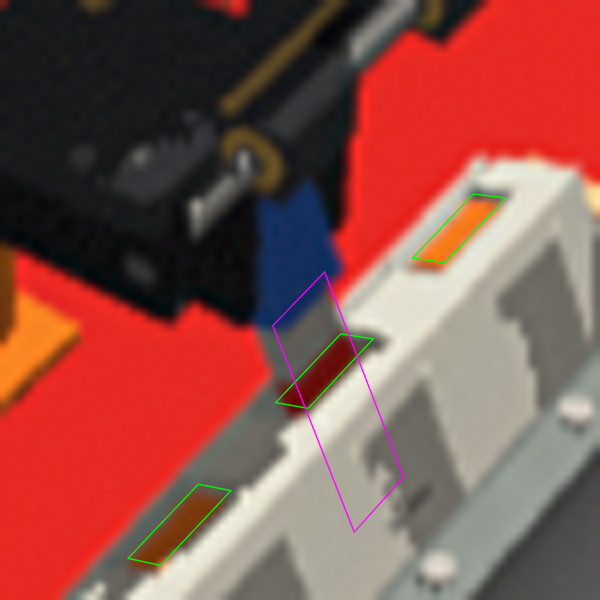

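The red band sits right at the middle mouth (325,370). Release and back off.

carry_out(steps=[0,0,0,0,0,0,0,0,0,0,0,0,0,0,0,0,0,0,0,0], claw=0)

```text
time: 21.5
eef_pos: [601.6, -9.7, 122.8]
tool_rot: [[0.0, 0.994, 0.113], [0.0, 0.113, -0.994], [-1.0, 0.0, -0.0]]
ft_force: [-0.2, 0.3, -1.1]
finger_gap: 67.9
```

carry_out(steps=[0,0,0,0,0,0,0,0,0,0,0,0,0,0,0,0,0,0,0,0])

```text
time: 22.12
eef_pos: [601.5, -9.7, 122.8]
tool_rot: [[0.0, 0.994, 0.114], [0.0, 0.114, -0.994], [-1.0, 0.0, -0.0]]
ft_force: [0.6, 0.3, 0.2]
finger_gap: 86.8
```

```bash
python3 look.py r 50
```

```text
scene 291 209 5.9
top 273 161 5.9
[601.5  -9.7 122.8] [0.58 0.32 0.24] [-0.024  0.233  0.031] 86.8 22.125
```

View pics/r_scene.png

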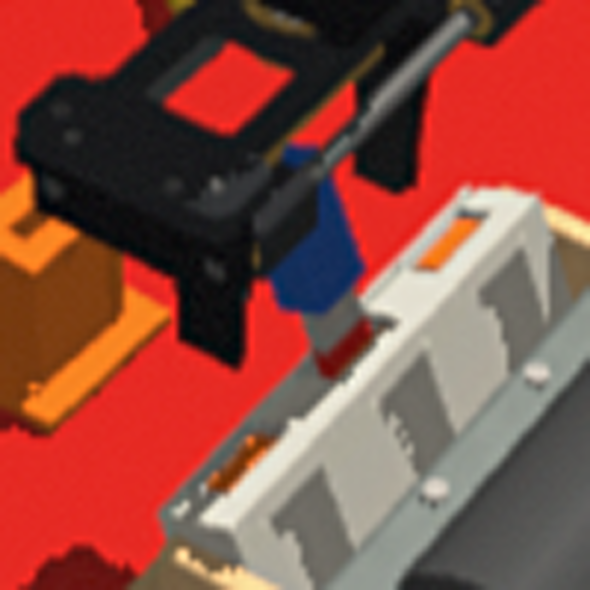

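Fully open; the feeler stands by itself in the slot. I'll retreat up.

carry_out(steps=[-0.15,0,0,0,-0.35,0,0,0,-0.55,0,0,0,-0.75,0,0,0,-0.9,0,0,0])

```text
time: 22.85
eef_pos: [601.7, -9.9, 259.2]
tool_rot: [[0.001, 0.994, 0.113], [0.0, 0.113, -0.994], [-1.0, 0.001, -0.0]]
ft_force: [0.7, -0.1, -0.5]
finger_gap: 87.3
```

carry_out(steps=[0,-0.15,0,0,0,-0.3,0,0,0,-0.45,0,0,0,-0.55,0,0,0,-0.55,0,0])

```text
time: 23.48
eef_pos: [519.0, -19.2, 258.0]
tool_rot: [[0.0, 0.994, 0.113], [0.001, 0.113, -0.994], [-1.0, 0.001, -0.001]]
ft_force: [0.4, -0.4, 0.2]
finger_gap: 87.0
```

```bash
cat > fin.py <<'E'
exec(open('go.py').read().split("st=state()")[0])
take('scene'); s=take('scene','fin.png'); C=cloud(s); hsv=cv2.cvtColor(s['frame'],cv2.COLOR_RGB2HSV).astype(int)
Q=(C-np.array(O['middle']))@S
box=(abs(Q[...,0])<22)&(abs(Q[...,1])<20)&(Q[...,2]>-8)&(Q[...,2]<90)
blue=box&(hsv[...,0]>105)&(hsv[...,0]<128)&(hsv[...,1]>120)
b=Q[blue]; print('blue z range',np.percentile(b[:,2],[1,99]).round(1),b.min(0).round(1),b.max(0).round(1))
top=b[b[:,2]>np.percentile(b[:,2],97)-1]; print('top face',top.mean(0).round(1))
f=b[(b[:,2]<b[:,2].max()-6)&(b[:,0]>4)]; print('face tilt from slot z',np.degrees(np.arctan(np.polyfit(f[:,2],f[:,0],1)[0])).round(2),len(f), 'y',f[:,1].mean().round(1))
k=4; im=s['frame'][210:350,290:430,::-1]; cv2.imwrite('pics/finz.png',cv2.resize(im,None,fx=k,fy=k,interpolation=cv2.INTER_CUBIC))
print(state()['time'],np.round(state()['eef_pos'],1))
E
python3 fin.py
```

```text
blue z range [23.  71.3] [-12.9 -14.9  21.7] [ 8.7 11.8 72. ]
top face [-2.  -1.6 70.5]
face tilt from slot z -0.51 183 y -1.9
23.575 [520.2 -18.8 258. ]
```

View pics/finz.png

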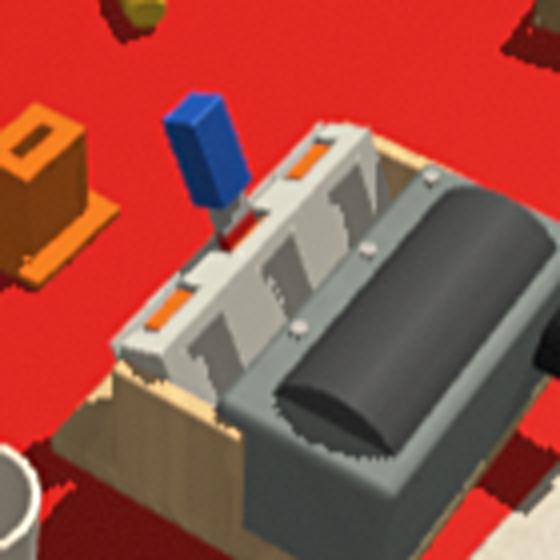

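View pics/fin.png

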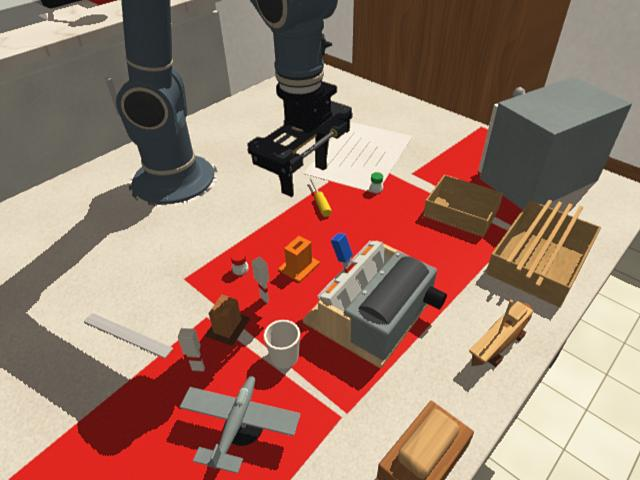

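The feeler stands in the middle slot: handle top 71 mm and shoulder about 22 mm above the mouth, so about 41 mm deep, tilted 0.5° off the slot line. Nothing else has moved. Handing in.

```bash
python3 fin.py | head -3; python3 -c "
from plant import *
print(sign_off())"
```

```text
blue z range [21.6 71.5] [-12.7 -14.7  20.5] [ 8.8 12.1 71.6]
top face [-1.8 -1.  70.6]
face tilt from slot z 0.18 187 y -2.0
the job is handed in; nothing more can be done
None
```

The feeler is standing by itself in the middle slot, about 41 mm deep with the red band at the mouth, and I have handed the job in (about 24 s used of the 45 s). `sign_off()` gives no verdict.

**What I did:**
- I took the feeler out of its stand and tilted it 22° in the grip, using the stand's pocket as a pivot because the tool cannot tilt.
- **Right slot:** under about 1 N of drag down to 23 mm, so this is the wide one.
- **Middle slot:** rose to about 9 N as the tip entered the shoes, then settled at about 6 N past 27 mm, so this is the one that grips.
- **Left slot:** I did not test it, since the middle one was clear.

**Last checks:**
- Two looks after letting go, just before handing in, gave the same depth.
- The feeler is within about 1° of the slot line.
- The nearby things look unmoved in the last picture; I judged this by eye and did not measure it.
- The largest push I read on the feeler was about 9 N, well under the 30 N limit. Forces were only read at the end of each move, so brief peaks would not show.
- **Small mismatch:** the camera puts the handle 1–2 mm to the right of the slot centre. That is inside the 7 mm allowed and about the size of the calibration error.

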